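# Load the second vial rack into the sampler bay and select it

## Robot

A 6-joint arm with a two-finger parallel gripper is mounted at the origin on the work surface. World frame = base frame: x ahead of the robot, y to its left, z up, the work surface at z = 0. Lengths are in m, angles in rad, forces in N, time in s.
With the tool pointing down it reaches from about 0.375 to 0.9 m from the base axis. Payload 3.1 kg.
Tool frame: the origin (TCP) lies at the very end of the fingers, on their centre line; the grasp point (between the pads) lies 19 mm behind it; z points along the fingers, y is the line along which they close (so a half turn about z gives the same grasp; the last joint's range is limited). The gripper opens to 85 mm and grips with 20 to 120 N. Pads are 22 mm wide; open, the fingers measure 114 mm over their backs; the gripper's body (76 mm by 85 mm) begins 54 mm behind the grasp point. The pads swing forward as they close: fully open they stand 13 mm farther back than shut.
Start: joints at [0.987, 0.527, 1.433, -0, 1.181, -0.178], TCP at [0.247, 0.574, 0.231] pointing down, gripper open.
Joint ranges: [-3.08, 3.08], [-0.75, 2.2], [0.22, 2.44], [-1.43, 4.57], [0, 2.65], [-2.85, 2.85]. Speed limits (rad/s): [2.79, 2.79, 3.14, 3.14, 3.14, 3.14].

## Interface

Orientations are given as a unit quaternion [x, y, z, w].
In Python, from station import manip, vision gives the robot as it stands.
- The arm moves only by the tool drive_tool, never from a script. Its argument "deltas" is a list that holds one entry, the list of rows, each a list of 4 numbers: the shift along the tool's x, y, z in mm, then the turn about the tool's z in rad. A call has 1 to 5 rows; each row is the pose to reach, as a shift and turn from the pose commanded when the call began, along the tool's axes at that moment; what a row does not reach only later rows make up. A row lasts 1/12 s, in which the tool goes at most 41.7 mm and 7.16 degrees, less where a joint would pass 70% of its speed; a pose out of reach is approached as far as the arm can. A call with a gripper value outside its range is refused whole. "jaw" is the finger opening in mm, from 0 to 85.4, set as the call begins (left out, the last holds). The fingers move at their own pace and stop on an object; "force" is the grip in N (left out, the last holds). Time passes only in rows, so rows that repeat a pose let the fingers close. It gives the time, the measured TCP pose, the force, the opening and the grip force at its end, in the units of the state.
- manip.sense(): the state, without advancing time (a new reading comes with each control period).
- vision.snapshot(name): name is "scene" or "top" or "wrist"; returns the picture (384x512x3 uint8, red, green, blue); there is no depth.
- vision.camera_model(name): a dict with "camera_matrix" (3x3 intrinsics, pixels), "rvec" (rotation vector, rad) and "tvec" (3), from world to camera coordinates, as OpenCV has them. Camera axes: x right, y down, z forward; pixel columns grow to the right and rows downward; lengths in m; the calibration is good to about 2 mm. A picture is of the moment at which its call begins: read the wrist's pose just before it. camera_model takes no time and is no camera call; for the wrist camera it gives the pose at the moment of the call.
- manip.sign_off(): hands the job in; it is judged then, once.
The state is a dict: "t": time; "q": joint angles; "qd": joint speeds; "tau": joint torques, N m; "tcp_pos": TCP position; "tool_rot": TCP orientation; "force": force on the tool from outside, world axes, zero at the start; "ft_torque": the same for the moment, N m; "finger_gap": opening from 0.0 (shut) to 1.0 (fully open); "gripper_force": force on a finger pad.
Only numpy, scipy, OpenCV 4.12 (cv2) and the standard library are available. Lean on these libraries where they do the work, as an engineer would, in place of code of your own. Each camera call takes 0.05 s, during which the arm holds its last target. There are 200 camera calls.

## Task

Slide the loose vial rack along the bench, tapered nose first, into the free lane of the loading bay past the spring ball until it is fully home against the end wall, so that it lies parallel to the rack already loaded and the same way round. Keep the rack flat on the bench all the time, do not lift or tip it, and leave the loaded rack and the other things on the bench alone. Then turn the selector knob on the bay clockwise until its pointer clicks in at the long double mark, and let go.

Things in the scene. Friction and masses are not known exactly. Their poses are not given: they have to be found in the camera images.
- rack: Loose vial rack: aluminium block 200 x 92 mm, 36 high, about 0.6 kg, too wide to grasp, ten vial caps flush in its top. Origin: centre of underside; x along its length to the nose, z up. Nose end (+x): the flanks taper over the last 40 mm from 92 to 50 mm width; the tail end is square. Starts in front of the bay's open end, nose up to 55 degrees off the loading direction
- parked_rack: An identical rack, already loaded in one lane, nose against the end wall; stays there. Origin and axes as for the loose rack
- free_lane: Pale ribbed liner 190 x 90 x 1 mm on the bench, marks the bay's free lane (left or right); fixed, has no effect on sliding. Its origin and axes are those of the loose rack when fully home: x = loading direction, towards the end wall. The lane's open end lies 130 mm from the origin towards -x
- bay: Fixed bay. Origin on the bench between the lanes; x = loading direction (about world +y), z up. Steel rails along x, 10 mm thick, 16 high, at y = -108, 0, 108 mm, from x = -130 to 100, form two lanes 98 mm wide, centres y = -54 and 54. End wall: face at x = 100, 30 high. Behind it a white console (x = 112 to 222, 226 wide, 50 high) carries the selector
- selector_grip (a point): On the selector's axis at the height to grip, 87 mm above the bench. The knob is a black bar 42 mm long, 14 wide, 32 high (top 94 mm above the bench) on a skirt of 44 mm diameter. The point's axes turn with the knob: x along the bar; the white stripe near the bar's -x end is the pointer
- selector (a joint): Angle of the selector, rad, clockwise from above. 0: pointer towards the lanes (bay -x). Click positions at the four marks, 0, 0.7, 1.4 and 2.1; three marks are short single bars, the third (1.4) is the long double bar. Starts at 0 or 0.7
- rack_nose (a point): Middle of the loose rack's nose end, on its underside, 100 mm from the origin along own x
- rack_tail (a point): Middle of the loose rack's square tail end, on its underside, 100 mm from the origin along own -x
- ball_l (a point): Centre of the steel spring ball (16 mm diameter, sprung across the lane) in the bay's outer left (+y) rail, 109.5 mm before the bay origin, 10 mm up; sticks 8 mm into the lane. The nose pushes it aside (about 10 N of push beyond sliding friction); it springs out behind the tail of a rack that is home
- ball_r (a point): Centre of the steel spring ball (16 mm diameter, sprung across the lane) in the bay's outer right (-y) rail, 109.5 mm before the bay origin, 10 mm up; sticks 8 mm into the lane. The nose pushes it aside (about 10 N of push beyond sliding friction); it springs out behind the tail of a rack that is home
- solvent: Bystander: amber bottle with a white cap, 72 mm diameter, 150 mm high, origin under its centre
- beaker: Bystander: white beaker, 72 mm diameter, 90 mm high, origin under its centre
- tip_box: Bystander: grey pipette-tip box 75 x 115 x 60 mm, origin under its centre
Mind the look-alikes: they are no part of the job. Leave any green, orange or turquoise look-alike of the rack alone.

How it is judged:
On the way, in this order (a step that is already met when the one before it is completed fails the run):
1. the loose rack is fully home in the free lane, nose first (x of rack_nose in the frame of free_lane between 0.096 and 0.104 m and y of rack_nose in the frame of free_lane between -0.008 and 0.008 m and y of rack_tail in the frame of free_lane between -0.008 and 0.008 m and height (world z) of rack below 0.004 m and angle between rack's own z axis and vertical below 0.05 rad), for 0.2 s.
2. the selector stands at the long double mark (value of joint selector between 1.2 and 1.6 rad), for 0.2 s.
At the end, for the whole second after the job is handed in: The loose rack lies flat and at rest in the free lane, nose first, its nose within 4 mm of the end wall and both its ends within 8 mm of the lane's middle; the selector rests in the click of the long double mark (1.4 rad, within 0.2); the loaded rack is within 12 mm of where it was (all of step 1 and all of step 2 and distance of parked_rack from where it was at the start of the episode below 0.012 m and linear speed of rack below 0.01 m/s and velocity of joint selector between -0.05 and 0.05 rad/s); the robot touches nothing.
It fails at once if the loose rack is lifted (more than 12 mm) or tipped (more than 8 degrees) (height (world z) of rack above 0.012 m or angle between rack's own z axis and vertical above 0.14 rad).
It fails at once if the loaded rack is pushed out of place (more than 12 mm) (distance of parked_rack from where it was at the start of the episode above 0.012 m).
It fails at once if a bystander is moved by more than 30 mm (distance of any of solvent, beaker, tip_box from where it was at the start of the episode above 0.03 m).
It also fails if it takes over 67 s, if anything falls off the work surface, if the arm or the gripper's body presses on something with over 40 N, if the wrist force passes 120 N, or if a joint passes its speed limit or range.

## Working session

There is one attempt and no reset: what is moved stays moved. The work goes in short steps, Python scripts to look and compute and a tool call to move; the robot and the scene stay as the last step left them, time stands still between calls to the robot, and variables do not carry over. Pictures are saved under pics/ and viewed, at most 10 in all, crops included, and the job is handed in when it is done.

Besides the shell and the picture viewer there is one more tool, called after "Emit:" by a JSON object that holds its "api" and its "payload". drive_tool: Moves the arm, as the interface text tells. Its arguments: {"type":"object","properties":{"deltas":{"type":"array"},"jaw":{"type":"number"},"force":{"type":"number"}},"required":["deltas"]}

```bash
ls; mkdir -p pics; python3 - <<'E'
from station import manip, vision
import cv2,numpy as np
s=manip.sense(); print(s)
a=[vision.snapshot(n) for n in("scene","top")]
for n,i in zip(("scene","top"),a): cv2.imwrite(f"pics/{n}0.png",i[:,:,::-1]); m=vision.camera_model(n); print(n,np.round(m["camera_matrix"],1).tolist(),m["rvec"],m["tvec"])
E
```

```text
pics
{'t': 0.0, 'q': array([ 9.86531613e-01,  5.28455418e-01,  1.43390602e+00, -3.82858708e-06,
        1.18139173e+00, -1.78485090e-01]), 'qd': array([ 1.18331570e-04, -4.96875208e-05, -1.67928120e-03, -7.52569111e-05,
       -8.93728413e-04, -7.54063276e-05]), 'tau': array([-7.99273621e-04, -4.42352557e+01, -1.78021306e+01, -2.41771577e-04,
        8.50607583e-03,  2.50648202e-05]), 'tcp_pos': array([0.24627381, 0.57365527, 0.23033904]), 'tool_rot': array([ 2.01499874e-01,  9.79487945e-01, -1.00330619e-03, -4.00426427e-04]), 'force': array([0.43457936, 0.82768548, 0.21318129]), 'ft_torque': array([-0.00038663, -0.00264347, -0.0131983 ]), 'gripper_force': 0.0, 'finger_gap': 1.0035912158977192}
scene [[382.6, 0.0, 260.3], [0.0, 382.6, 194.0], [0.0, 0.0, 1.0]] [ 0.69106957  2.65568582 -1.11680089] [ 0.4342102  -0.06389292  1.45081997]
top [[373.7, 0.0, 254.5], [0.0, 373.7, 197.3], [0.0, 0.0, 1.0]] [ 2.1466867  -2.18499156  0.09153519] [-0.02494063  0.487607    1.25629725]
```

View pics/top0.png

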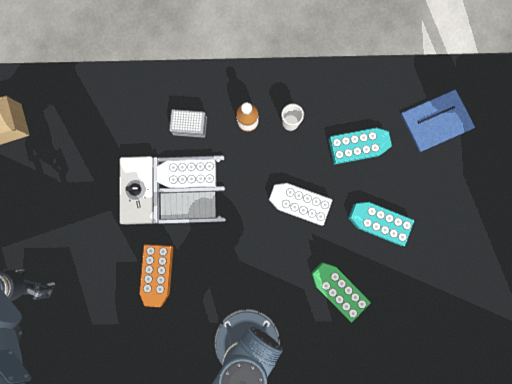

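View pics/scene0.png

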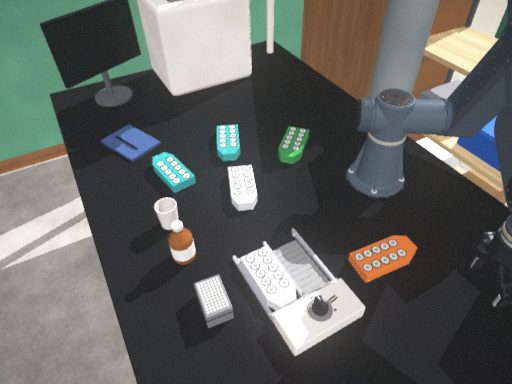

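Top view: image left is about world +y, and up is +x.

Candidates for the loose rack, by top-view pixel:
- Plain aluminium/white rack in front of the bay (300,203), nose left at (272,193). This is the one described.
- Parked rack (190,173).
- Turquoise look-alikes (360,145) and (382,222), green (340,292), orange (156,275).

The free lane is the ribbed liner at (187,206), and the knob is at (135,190). I'll measure next and check the choice in a close crop.

```bash
cat > h.py <<'E'
from station import manip, vision
import cv2,numpy as np
def cam(n):
    m=vision.camera_model(n); return np.array(m["camera_matrix"]),cv2.Rodrigues(np.array(m["rvec"],float))[0],np.array(m["tvec"],float).ravel()
def ray(c,uv):
    K,R,t=c; d=np.linalg.inv(K)@np.array([uv[0],uv[1],1.]); return -R.T@t, R.T@d
def plane(c,uv,z):
    o,d=ray(c,uv); return o+d*(z-o[2])/d[2]
def proj(c,p):
    K,R,t=c; q=K@(R@np.array(p)+t); return q[:2]/q[2]
def tri(c1,u1,c2,u2):
    A=[];b=[]
    for c,u in((c1,u1),(c2,u2)):
        o,d=ray(c,u); d/=np.linalg.norm(d); P=np.eye(3)-np.outer(d,d); A.append(P); b.append(P@o)
    x=np.linalg.lstsq(np.vstack(A),np.hstack(b),rcond=None)[0]
    return x,np.linalg.norm(np.vstack(A)@x-np.hstack(b))*1e3
def mask(im,lo=150):
    hsv=cv2.cvtColor(im,cv2.COLOR_RGB2HSV); return ((hsv[...,2]>lo)&(hsv[...,1]<50)).astype(np.uint8)
def comp(m,uv):
    n,l=cv2.connectedComponents(m); l0=l[int(uv[1])-6:int(uv[1])+7,int(uv[0])-6:int(uv[0])+7]
    v=np.bincount(l0[l0>0]).argmax(); return cv2.findContours((l==v).astype(np.uint8),0,2)[0][0]
E
python3 - <<'E'
from h import *
a=cv2.imread("pics/top0.png")[:,:,::-1]; b=cv2.imread("pics/scene0.png")[:,:,::-1]
ct,cs=cam("top"),cam("scene")
print("tcp px",proj(ct,manip.sense()["tcp_pos"]),proj(cs,manip.sense()["tcp_pos"]))
for lo in(120,150,180):
  for im,c,uv in((a,ct,(300,203)),(b,cs,(242,187))):
    k=comp(mask(im,lo),uv); h=cv2.convexHull(k)
    P=np.array([plane(c,p[0],.036)[:2] for p in h],np.float32)*1000
    r=cv2.minAreaRect(P); print(lo,cv2.contourArea(h),np.round(r[0],1),np.round(r[1],1),round(r[2],1))
    ap=cv2.approxPolyDP(h,3,True)[:,0]; print([(q.tolist(),np.round(plane(c,q,.036)[:2]*1000).tolist()) for q in ap])
A=cv2.resize(a[140:240,100:350],None,fx=3.2,fy=3.2,interpolation=3)
B=cv2.resize(b[160:360,215:375],None,fx=2.2,fy=2.2,interpolation=3)
o=np.zeros((A.shape[0]+0,800,3),np.uint8);o[:, :A.shape[1]]=A
cv2.imwrite("pics/c1.png",o[:,:,::-1]); 
E
```

```text
tcp px [ 40.39992759 278.85604996] [482.56969703 287.9705812 ]
120 1656.5 [ 466.6 -184.7] [203.8  98.4] 68.9
[([273, 186], [523.0, -97.0]), ([288, 183], [533.0, -149.0]), ([330, 198], [479.0, -289.0]), ([324, 223], [395.0, -266.0]), ([320, 225], [388.0, -252.0]), ([277, 209], [445.0, -109.0]), ([269, 200], [476.0, -83.0])]
120 1122.5 [ 474.7 -170.6] [236.5  94.9] 69.1
[([251, 164], [391.0, -264.0]), ([257, 201], [465.0, -79.0]), ([252, 209], [497.0, -54.0]), ([238, 210], [541.0, -73.0]), ([231, 200], [541.0, -127.0]), ([227, 167], [478.0, -293.0])]
150 1607.5 [ 466.7 -184.7] [201.9  96.2] 68.7
[([274, 185], [527.0, -101.0]), ([287, 183], [533.0, -145.0]), ([331, 199], [475.0, -292.0]), ([323, 224], [392.0, -262.0]), ([278, 209], [445.0, -113.0]), ([269, 200], [476.0, -83.0])]
150 1091.0 [ 474.5 -170.4] [234.3  94.3] 69.1
[([251, 165], [393.0, -258.0]), ([257, 200], [462.0, -83.0]), ([252, 209], [497.0, -54.0]), ([238, 210], [541.0, -73.0]), ([232, 203], [544.0, -113.0]), ([228, 167], [474.0, -291.0])]
180 1587.5 [ 466.8 -184.7] [200.2  95.9] 68.9
[([274, 185], [527.0, -101.0]), ([287, 183], [533.0, -145.0]), ([331, 199], [475.0, -292.0]), ([323, 224], [392.0, -262.0]), ([278, 209], [445.0, -113.0]), ([269, 199], [479.0, -83.0])]
180 1048.0 [ 474.  -171.5] [230.6  92.3] 69.0
[([251, 165], [393.0, -258.0]), ([256, 202], [470.0, -76.0]), ([252, 208], [495.0, -58.0]), ([238, 209], [539.0, -77.0]), ([232, 202], [542.0, -117.0]), ([228, 167], [474.0, -291.0])]
```

View pics/c1.png

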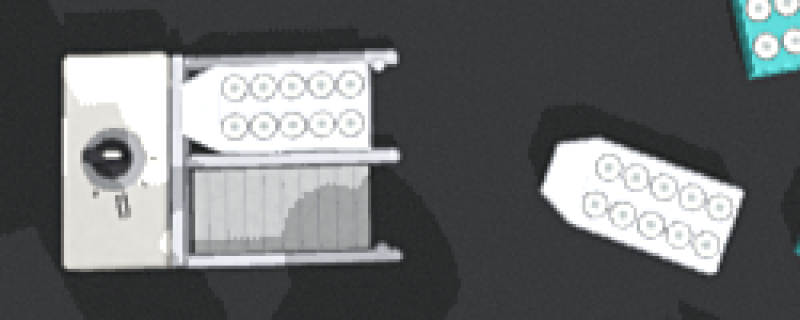

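The crop confirms the plain white rack: tapered nose left at about crop (545,175), square tail right at (730,230). The ribbed free lane is lower left (bay +y side), and the double mark is below the knob at (122,205). Next: the bay pose, and a move over the bay for a wrist view.

```bash
cat >> h.py <<'E'
def yaw():
    x,y,z,w=manip.sense()["tool_rot"]; return np.arctan2(2*(z*w+y*y)-1+2*0 if 0 else 1-2*(x*x+z*z),2*(x*y-z*w))  # world angle of tool y
def plan(p,yw=None,s=None):
    """mm shift in tool axes and turn to world point p (m) with tool y at world angle yw (deg)"""
    from scipy.spatial.transform import Rotation as Ro
    s=s or manip.sense(); R=Ro.from_quat(s["tool_rot"]).as_matrix(); y0=np.arctan2(R[1,1],R[0,1])
    d=R.T@(np.array(p)-s["tcp_pos"])*1000; t=0 if yw is None else -(np.radians(yw)-y0)
    t=(t+np.pi/2)%np.pi-np.pi/2 if yw is not None else 0
    return np.round(d,1),round(float(t),3),"yaw now %.1f"%np.degrees(y0)
E
python3 - <<'E'
from h import *
ct=cam("top")
c2=lambda u:(100+(u[0]+.5)/3.2-.5,140+(u[1]+.5)/3.2-.5)
for n,u,z in(("endR",(398,56),.016),("endC",(400,155),.016),("endL",(401,257),.016),("consFR",(166,55),.05),("consBR",(63,55),.05),("consBL",(64,268),.05),("consFL",(168,268),.05),("knob",(112,155),.094),("linerNR",(369,169),.001),("linerNL",(369,247),.001),("linerFR",(192,169),.001),("linerFL",(192,250),.001)):
    print(n,np.round(plane(ct,c2(u),z)[:2]*1000))
s=manip.sense()
print(plan([.44,.2,.30],0),plan([.44,.2,.30],None))
E
```

```text
endR [630.  70.]
endC [522.  69.]
endL [412.  69.]
consFR [629. 314.]
consBR [631. 424.]
consBL [405. 419.]
consFL [403. 310.]
knob [518. 355.]
linerNR [509. 104.]
linerNL [424. 105.]
linerFR [512. 298.]
linerFL [424. 298.]
(array([-325.4, -267. ,  -69.2]), 1.165, 'yaw now 66.7') (array([-325.4, -267. ,  -69.2]), 0.0, 'yaw now 66.7')
```

Emit:
{"api": "drive_tool", "payload": {"deltas": [[[-28,-23,-6,0],[-56,-46,-12,0],[-84,-69,-18,0],[-112,-92,-24,0],[-140,-115,-30,0]]], "jaw": 40}}

```text
t: 0.52
tcp_pos: [0.33, 0.4116, 0.2611]
tool_rot: [0.201, 0.98, -0.0, -0.0]
force: [0.2, -0.3, -0.2]
finger_gap: 0.473
gripper_force: 0.0
```

Emit:
{"api": "drive_tool", "payload": {"deltas": [[[-28,-23,-6,0],[-56,-46,-12,0],[-84,-69,-18,0],[-112,-92,-24,0],[-140,-115,-30,0]]]}}

```text
t: 0.93
tcp_pos: [0.4133, 0.2507, 0.2914]
tool_rot: [0.201, 0.98, -0.0, -0.0]
force: [1.8, 0.9, 0.4]
finger_gap: 0.47
gripper_force: 0.0
```

Emit:
{"api": "drive_tool", "payload": {"deltas": [[[-23,-19,-5,0.11],[-45,-37,-9,0.22],[-45,-37,-9,0.34],[-45,-37,-9,0.46],[-45,-37,-9,0.58]]]}}

```text
t: 1.35
tcp_pos: [0.44, 0.1997, 0.3]
tool_rot: [0.477, 0.879, -0.0, -0.0]
force: [-0.4, -0.1, -0.1]
finger_gap: 0.465
gripper_force: 0.0
```

Emit:
{"api": "drive_tool", "payload": {"deltas": [[[0,0,0,0.12],[0,0,0,0.24],[0,0,0,0.36],[0,0,0,0.48],[0,0,0,0.585]]]}}

```text
t: 1.77
tcp_pos: [0.4395, 0.2005, 0.2999]
tool_rot: [0.709, 0.705, -0.0, -0.0]
force: [-0.5, -0.3, -0.2]
finger_gap: 0.466
gripper_force: 0.0
```

```bash
python3 - <<'E'
from h import *
s=manip.sense(); print(s["t"],s["tcp_pos"],plan([.44,.2,.3],0))
i=vision.snapshot("wrist"); cv2.imwrite("pics/w1.png",i[:,:,::-1]); m=vision.camera_model("wrist")
np.savez("w1.npz",K=m["camera_matrix"],r=m["rvec"],t=m["tvec"])
E
```

```text
1.7667 [0.43949674 0.20051347 0.29990513] (array([-0.5,  0.5, -0.1]), -0.006, 'yaw now -0.3')
```

View pics/w1.png

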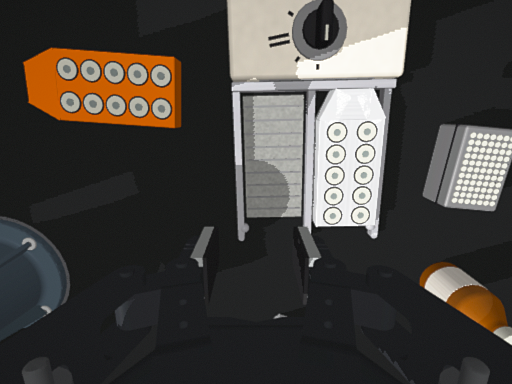

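Wrist view: the free lane's liner is at (272,155), the rail ends are at rows ~237 (columns 240, 308, 374), and the end wall top is at row ~84. The pointer stripe at (326,32) points toward the lanes, so the selector is at 0. The double mark is at (279,40).

```bash
python3 - <<'E'
from h import *
w=np.load("w1.npz"); c=(w["K"],cv2.Rodrigues(w["r"])[0],w["t"].ravel())
print("cam",np.round(-c[1].T@c[2],3))
im=cv2.imread("pics/w1.png"); g=cv2.cvtColor(im,6).astype(float)
# rail centres per row: bright peaks near expected columns
for name,(ua,ub) in {"L":((237,110),(240,225)),"C":((310,110),(308,225)),"R":((388,110),(375,225))}.items():
    P=[]
    for v in range(110,226,6):
        u0=ua[0]+(ub[0]-ua[0])*(v-110)/115; x=np.arange(int(u0-7),int(u0+8)); r=g[v,x]; k=r>0.5*(r.max()+np.median(g[v,x]))if 0 else r>150
        if 2<k.sum()<12: P.append(plane(c,(x[k].mean(),v),.016)[:2]*1000)
    P=np.array(P)
    if len(P)>4:
        f=cv2.fitLine(P.astype(np.float32),cv2.DIST_HUBER,0,.01,.01).ravel(); f[:2]*=np.sign(f[1]); print(name,len(P),"ang %.2f"%np.degrees(np.arctan2(f[1],f[0])),"x at y=200: %.1f"%(f[2]+(200-f[3])*f[0]/f[1]),P[[0,-1]].round(1).tolist())
for n,u,z in(("endL",(240,239),.016),("endC",(308,239),.016),("endR",(374,238),.016),("wallL",(233,82),.03),("wallR",(396,80),.03),("knobtop",(326,22),.094),("nose?",(357,91),.036),("linNL",(249,218),.001),("linNR",(302,217),.001)): print(n,np.round(plane(c,u,z)[:2]*1000,1))
# loaded rack outline for cross-check with top view
k=comp(mask(cv2.cvtColor(im,4),200),(348,110)); print(cv2.boundingRect(k))
# two-view height check: liner near corners (top vs wrist), knob top
ct=cam("top"); c2=lambda u:(100+(u[0]+.5)/3.2-.5,140+(u[1]+.5)/3.2-.5)
for n,a,b in(("linNL",(369,248),(249,218)),("linNR",(369,168),(302,217)),("railC end",(400,155),(308,239)),("knob stripe",(112,155),(326,32))): print(n,np.round(tri(ct,c2(a),c,b)[0]*1000),tri(ct,c2(a),c,b)[1].round(1))
E
```

```text
cam [0.44  0.266 0.443]
L 10 ang 91.06 x at y=200: 412.9 [[411.4, 273.2], [413.2, 194.4]]
C 20 ang 91.98 x at y=200: 520.4 [[520.0, 272.3], [522.8, 96.0]]
R 20 ang 90.52 x at y=200: 624.2 [[622.7, 271.5], [626.6, 95.1]]
endL [412.7  70.6]
endC [523.8  69.7]
endR [631.5  70.6]
wallL [409.2 309.8]
wallR [631.5 310.4]
knobtop [517.7 363.7]
nose? [577.5 296.3]
linNL [427.5 101.4]
linNR [515.3 102.5]
(308, 80, 88, 158)
linNL [425. 104.   7.] 3.8
linNR [512. 104.   6.] 3.5
railC end [523.  69.  15.] 1.5
knob stripe [516. 351. 105.] 0.4
```

The bay origin is about (520,200) mm with x axis at about 91° in world. The lane centre is at x≈466.5 at y=199. The rack centre is (467,-185) mm with heading 69°. First I rotate the rack by pushing the left flank near its tail toward +x with closed fingers, then push from the tail.

Emit:
{"api": "drive_tool", "payload": {"deltas": [[[-30,-5,6,0],[-60,-11,12,0],[-90,-16,18,0],[-120,-22,24,0],[-150,-27,30,0]]], "jaw": 0}}

```text
t: 2.23
tcp_pos: [0.412, 0.0496, 0.2699]
tool_rot: [0.706, 0.708, -0.0, -0.0]
force: [1.0, -0.0, -0.0]
finger_gap: -0.001
gripper_force: 0.0
```

Emit:
{"api": "drive_tool", "payload": {"deltas": [[[-30,-5,6,0],[-60,-11,12,0],[-90,-16,18,0],[-120,-22,24,0],[-150,-27,30,0]]]}}

```text
t: 2.65
tcp_pos: [0.3851, -0.1006, 0.24]
tool_rot: [0.706, 0.708, -0.0, -0.0]
force: [0.8, 0.1, 0.6]
finger_gap: 0.0
gripper_force: 0.0
```

Emit:
{"api": "drive_tool", "payload": {"deltas": [[[-30,-6,12,0],[-60,-12,24,0],[-90,-18,36,0],[-120,-24,48,0],[-145,-28,60,0]]]}}

```text
t: 3.07
tcp_pos: [0.3573, -0.2464, 0.1797]
tool_rot: [0.707, 0.708, -0.0, 0.0]
force: [1.1, -0.4, 0.3]
finger_gap: 0.0
gripper_force: 0.0
```

```bash
cat >> h.py <<'E'
def rack(show=None):
    im=vision.snapshot("top"); c=cam("top")
    m=mask(im,150); n,l,st,ce=cv2.connectedComponentsWithStats(m)
    best=None
    for i in range(1,n):
        if st[i,4]>300:
            k=cv2.findContours((l==i).astype(np.uint8),0,2)[0][0]; h=cv2.convexHull(k)
            P=np.array([plane(c,p[0],.036)[:2] for p in h],np.float32)*1000; r=cv2.minAreaRect(P)
            print("blob",st[i].tolist(),np.round(r[0],1),np.round(r[1],1),round(r[2],1))
    if show: cv2.imwrite(show,im[:,:,::-1])
    return im
E
python3 - <<'E'
from h import *
s=manip.sense(); print(s["t"],s["tcp_pos"],s["finger_gap"],plan([.36,-.245,.012],0))
rack("pics/t2.png")
E
```

```text
3.0667 [ 0.3572933  -0.24641789  0.17971672] 9.564793228575802e-05 (array([  1.5,   2.7, 167.7]), 0.001, 'yaw now 0.1')
blob [0, 0, 512, 63, 29550] [1078.   -37.8] [1826.5  232.9] 88.5
blob [282, 104, 22, 27, 444] [ 762.7 -170. ] [72.6 92.3] 88.6
blob [170, 110, 35, 27, 709] [748.3 193.7] [120.9  87.8] 85.3
blob [119, 156, 107, 69, 4429] [520.9 248.5] [231.2 359.7] 0.9
blob [269, 183, 63, 42, 1627] [ 466.7 -184.7] [201.9  96.7] 68.7
blob [161, 192, 54, 27, 1343] [464.1 193.7] [ 86.1 181.4] 0.8
blob [205, 261, 60, 76, 734] [151.9  61.9] [239.9 115.1] 41.6
blob [256, 323, 59, 61, 869] [ -36.1 -120.7] [246.4  63. ] 40.5
```

Emit:
{"api": "drive_tool", "payload": {"deltas": [[[0,0,40,0],[0,0,80,0],[0,0,120,0],[0,0,150,0],[0,0,166,0]]]}}

```text
t: 3.53
tcp_pos: [0.3568, -0.2432, 0.0113]
tool_rot: [0.706, 0.708, 0.0, -0.002]
force: [-0.4, 0.1, 0.1]
finger_gap: -0.004
gripper_force: 0.0
```

Emit:
{"api": "drive_tool", "payload": {"deltas": [[[0,5,0,0],[0,10,0,0],[0,15,0,0],[0,20,0,0],[0,25,0,0]]]}}

```text
t: 3.95
tcp_pos: [0.3839, -0.2448, 0.0157]
tool_rot: [0.707, 0.708, -0.0, 0.001]
force: [-2.3, -1.7, 0.2]
finger_gap: 0.003
gripper_force: 1.0
```

Emit:
{"api": "drive_tool", "payload": {"deltas": [[[0,5,0,0],[0,10,0,0],[0,15,0,0],[0,20,0,0],[0,25,0,0]]]}}

```text
t: 4.37
tcp_pos: [0.4083, -0.2444, 0.0145]
tool_rot: [0.707, 0.707, -0.0, 0.0]
force: [-3.1, -1.2, 0.7]
finger_gap: 0.003
gripper_force: 1.2
```

```bash
python3 - <<'E'
from h import *
s=manip.sense(); print(s["t"],s["tcp_pos"])
rack("pics/t3.png")
E
```

```text
4.3667 [ 0.40825028 -0.24442981  0.01447648]
blob [0, 0, 512, 63, 29592] [1078.   -37.8] [1826.5  232.9] 88.5
blob [282, 104, 22, 26, 451] [ 764.4 -170.1] [72.6 88.8] 88.6
blob [170, 110, 34, 23, 656] [756.  196.8] [113.1  71.9] 84.7
blob [119, 156, 107, 69, 5841] [521.2 248.6] [231.7 359.3] 1.0
blob [279, 164, 55, 64, 1088] [ 494.8 -189.4] [193.7 132. ] 43.6
blob [324, 206, 70, 71, 1487] [ 333.2 -374. ] [266.8  80.5] 43.2
blob [197, 333, 29, 31, 318] [ -5.9 120.1] [109.5  43.2] 43.3
```

```bash
python3 - <<'E'
from h import *
i=vision.snapshot("wrist"); c=cam("wrist"); j=vision.snapshot("scene"); cs=cam("scene")
cv2.imwrite("pics/w4.png",np.hstack([cv2.resize(i,(400,300)),cv2.resize(j[90:290,100:367],(400,300))])[:,:,::-1])
for im,cc,uv in((j,cs,(242,187)),):
    k=comp(mask(im,150),uv); P=np.array([plane(cc,p[0],.036)[:2] for p in cv2.convexHull(k)],np.float32)*1000; print(cv2.minAreaRect(P), cv2.boundingRect(k))
E
```

```text
((490.8608703613281, -164.37384033203125), (233.43643188476562, 96.24662780761719), 78.18395233154297) (220, 167, 36, 47)
```

View pics/w4.png

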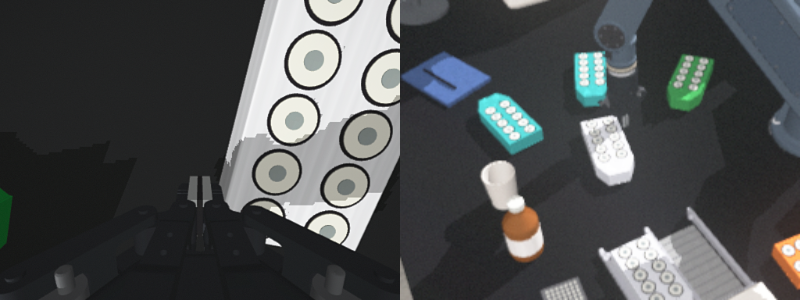

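The rack has turned to about 78°, with centre ≈(483,-179), from the scene view in the right half. Its far flank is free, so I finish the rotation by pushing the right flank near the nose toward -x. This also brings the centre back.

Emit:
{"api": "drive_tool", "payload": {"deltas": [[[0,-10,0,0],[0,-10,-35,0],[0,-10,-70,0],[10,0,-90,0],[30,30,-90,0]]]}}

```text
t: 4.93
tcp_pos: [0.4367, -0.2163, 0.1074]
tool_rot: [0.709, 0.705, -0.0, 0.002]
force: [0.7, -0.7, -0.3]
finger_gap: -0.002
gripper_force: 0.0
```

Emit:
{"api": "drive_tool", "payload": {"deltas": [[[20,30,0,0],[40,60,0,0],[60,95,0,0],[80,130,0,0],[80,142,0,0]]]}}

```text
t: 5.35
tcp_pos: [0.5837, -0.1312, 0.1044]
tool_rot: [0.706, 0.708, 0.002, 0.001]
force: [0.7, -0.4, -0.5]
finger_gap: -0.001
gripper_force: 0.0
```

Emit:
{"api": "drive_tool", "payload": {"deltas": [[[0,0,30,0],[0,0,60,0],[0,0,80,0],[0,0,89,0],[0,0,89,0]]]}}

```text
t: 5.77
tcp_pos: [0.5774, -0.1338, 0.0128]
tool_rot: [0.707, 0.707, -0.001, -0.003]
force: [0.0, -0.3, 0.3]
finger_gap: 0.002
gripper_force: 0.0
```

Emit:
{"api": "drive_tool", "payload": {"deltas": [[[0,-6,0,0],[0,-12,0,0],[0,-18,0,0],[0,-24,0,0],[0,-30,0,0]]]}}

```text
t: 6.18
tcp_pos: [0.5508, -0.1348, 0.0167]
tool_rot: [0.707, 0.707, 0.001, 0.002]
force: [2.8, 1.8, 0.6]
finger_gap: -0.001
gripper_force: 1.6
```

```bash
cat >> h.py <<'E'
def rs():
    j=vision.snapshot("scene"); cs=cam("scene")
    n,l,st,ce=cv2.connectedComponentsWithStats(mask(j,150))
    for i in range(1,n):
        if st[i,4]>300:
            k=cv2.findContours((l==i).astype(np.uint8),0,2)[0][0]
            P=np.array([plane(cs,p[0],.036)[:2] for p in cv2.convexHull(k)],np.float32)*1000; r=cv2.minAreaRect(P)
            if min(r[1])>70 and max(r[1])<330: print("scene blob",st[i].tolist(),np.round(r[0],1),np.round(r[1],1),round(r[2],1))
    return j
E
python3 - <<'E'
from h import *
s=manip.sense(); print(s["t"],s["tcp_pos"],s["force"])
rack("pics/t5.png");rs()
E
```

```text
6.1833 [ 0.55079338 -0.13484135  0.01665052] [2.82207969 1.75380962 0.60587993]
blob [0, 0, 512, 63, 29588] [1078.   -37.8] [1826.5  232.9] 88.5
blob [281, 104, 23, 27, 464] [ 762.7 -168.3] [76.1 92.3] 88.8
blob [170, 110, 35, 27, 761] [748.6 196.4] [115.3  87.8] 85.2
blob [172, 155, 67, 186, 2619] [329.1 204.1] [187.6 592.3] 70.8
blob [119, 156, 63, 69, 2903] [519.3 322.5] [232.4 212.9] 0.1
blob [232, 179, 80, 58, 2035] [453.3 -92. ] [271.8 115.9] 65.2
blob [180, 348, 40, 36, 562] [-60.6 146.7] [131.1  77.1] 68.7
scene blob [232, 166, 26, 47, 732] [ 470.6 -159.6] [238.   87.5] 61.5
scene blob [154, 197, 29, 35, 674] [ 755.8 -172.8] [171.9  76.6] 80.6
scene blob [195, 275, 34, 39, 847] [745.3 175.8] [106.3  74.5] 84.2
```

Emit:
{"api": "drive_tool", "payload": {"deltas": [[[0,-5,0,0],[0,-10,0,0],[0,-15,0,0],[0,-20,0,0],[0,-25,0,0]]]}}

```text
t: 6.7
tcp_pos: [0.5268, -0.1348, 0.0162]
tool_rot: [0.707, 0.707, 0.001, 0.002]
force: [5.8, 2.7, 4.8]
finger_gap: 0.001
gripper_force: 2.6
```

Emit:
{"api": "drive_tool", "payload": {"deltas": [[[0,10,0,0],[0,15,-35,0],[-20,15,-70,0],[-50,15,-110,0],[-85,15,-130,0]]]}}

```text
t: 7.12
tcp_pos: [0.5398, -0.2129, 0.1439]
tool_rot: [0.706, 0.708, -0.0, -0.001]
force: [1.7, -0.4, 0.9]
finger_gap: -0.0
gripper_force: 0.0
```

Emit:
{"api": "drive_tool", "payload": {"deltas": [[[-35,0,0,0],[-70,0,0,0],[-105,0,0,0],[-105,0,0,0],[-105,0,0,0]]], "jaw": 40}}

```text
t: 7.53
tcp_pos: [0.5391, -0.3209, 0.1411]
tool_rot: [0.708, 0.706, -0.0, -0.001]
force: [-0.8, 0.4, -0.9]
finger_gap: 0.471
gripper_force: 0.0
```

```bash
python3 - <<'E'
from h import *
s=manip.sense(); print(s["t"],s["tcp_pos"],s["force"])
rack("pics/t6.png");rs()
E
```

```text
7.5333 [ 0.53909537 -0.32090209  0.14110591] [-0.76391239  0.42586526 -0.88177313]
blob [0, 0, 512, 63, 29594] [1078.   -37.8] [1826.5  232.9] 88.5
blob [281, 104, 23, 27, 464] [ 762.7 -168.3] [76.1 92.3] 88.8
blob [170, 110, 35, 27, 719] [747.9 193.5] [121.2  87.5] 84.7
blob [119, 156, 106, 69, 5831] [521.2 248.8] [231.5 358.9] 1.0
blob [241, 180, 61, 63, 1441] [441.6 -74.5] [207.5 125.4] 51.8
blob [288, 220, 82, 82, 2113] [ 270.9 -278.6] [303.7 109.5] 48.9
blob [188, 336, 36, 40, 435] [-24.8 127.5] [125.1  68.7] 50.6
scene blob [222, 163, 41, 46, 1162] [ 469.7 -172.8] [232.2 102.6] 87.2
scene blob [154, 197, 29, 35, 677] [ 755.5 -172.6] [172.1  76.6] 81.1
scene blob [195, 275, 34, 39, 706] [745.3 175.8] [106.2  74.1] 84.2
```

Emit:
{"api": "drive_tool", "payload": {"deltas": [[[0,-25,0,0],[0,-50,0,0],[0,-72,0,0],[0,-72,0,0],[0,-72,0,0]]]}}

```text
t: 8.05
tcp_pos: [0.4671, -0.3172, 0.1416]
tool_rot: [0.707, 0.707, 0.0, -0.001]
force: [0.3, 0.2, 0.5]
finger_gap: 0.468
gripper_force: 0.0
```

```bash
python3 - <<'E'
from h import *
s=manip.sense(); print(s["t"],s["tcp_pos"])
i=vision.snapshot("wrist"); c=cam("wrist"); cv2.imwrite("pics/w7.png",i[:,:,::-1])
for z,n in((.036,"w"),):
  m=mask(i,140); m=cv2.morphologyEx(m,cv2.MORPH_CLOSE,np.ones((9,9)))
  n,l,st,ce=cv2.connectedComponentsWithStats(m)
  for q in range(1,n):
    if st[q,4]>1500:
      k=cv2.findContours((l==q).astype(np.uint8),0,2)[0][0]; a=cv2.approxPolyDP(cv2.convexHull(k),5,True)[:,0]
      print(st[q].tolist(),[(p.tolist(),np.round(plane(c,p,z)[:2]*1000).tolist()) for p in a])
E
```

```text
8.05 [ 0.46711055 -0.31715025  0.14164966]
[193, 0, 119, 161, 17654] [([311, 0], [510.0, -167.0]), ([297, 159], [505.0, -290.0]), ([195, 155], [415.0, -286.0]), ([193, 0], [420.0, -167.0])]
[465, 179, 32, 141, 2913] [([484, 179], [674.0, -308.0]), ([496, 188], [686.0, -316.0]), ([490, 307], [708.0, -442.0]), ([472, 319], [693.0, -456.0]), ([465, 313], [684.0, -449.0]), ([468, 191], [661.0, -319.0])]
[421, 187, 28, 111, 2241] [([434, 187], [630.0, -315.0]), ([448, 194], [644.0, -322.0]), ([448, 288], [661.0, -420.0]), ([442, 297], [657.0, -430.0]), ([423, 287], [636.0, -419.0]), ([421, 198], [620.0, -326.0])]
```

View pics/w7.png

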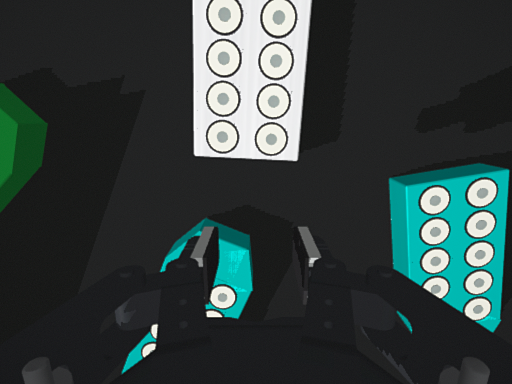

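The rack heading is now 87.6°: tail corners at px (195,155) and (297,159) give tail mid (460,-288), centre (464,-188), width 90 mm (correct). The turquoise nose at px (208,220) is about 30 mm clear of where the fingers go down. Next I descend behind the tail and push with two-finger contact, steering gently to 91°.

Emit:
{"api": "drive_tool", "payload": {"deltas": [[[11,-7,30,0.042],[11,-7,65,0.042],[11,-7,100,0.042],[11,-7,120,0.042],[11,-7,128,0.042]]]}}

```text
t: 8.52
tcp_pos: [0.4608, -0.3061, 0.0105]
tool_rot: [0.721, 0.693, 0.0, -0.002]
force: [0.1, -0.1, 1.1]
finger_gap: 0.469
gripper_force: 0.0
```

Emit:
{"api": "drive_tool", "payload": {"deltas": [[[3,0,0,0],[6,0,0,0],[10,0,0,0],[15,0.2,0,0],[20,0.4,0,0]]]}}

```text
t: 8.93
tcp_pos: [0.4635, -0.2892, 0.0153]
tool_rot: [0.722, 0.692, -0.0, 0.003]
force: [-0.4, -3.6, 0.8]
finger_gap: 0.467
gripper_force: 1.8
```

```bash
python3 - <<'E'
from h import *
s=manip.sense(); print(s["t"],s["tcp_pos"],s["force"],plan([.46,-.3,.012],-2.4))
E
```

```text
8.9333 [ 0.4635359  -0.28919139  0.015339  ] [-0.41476144 -3.56414061  0.83018606] (array([-10.9,  -3.1,   3.4]), 0.0, 'yaw now -2.4')
```

Emit:
{"api": "drive_tool", "payload": {"deltas": [[[8,0.3,0,-0.003],[16,0.6,0,-0.006],[24,0.9,0,-0.009],[32,1.2,0,-0.012],[40,1.4,0,-0.015]]]}}

```text
t: 9.35
tcp_pos: [0.4671, -0.2497, 0.0153]
tool_rot: [0.716, 0.698, -0.0, 0.003]
force: [0.3, -5.8, 3.9]
finger_gap: 0.469
gripper_force: 2.9
```

Emit:
{"api": "drive_tool", "payload": {"deltas": [[[8,0.4,0,-0.003],[16,0.8,0,-0.006],[24,1.2,0,-0.009],[32,1.6,0,-0.012],[40,2,0,-0.015]]]}}

```text
t: 9.77
tcp_pos: [0.4702, -0.2097, 0.0153]
tool_rot: [0.711, 0.703, 0.0, 0.003]
force: [0.2, -6.1, 4.5]
finger_gap: 0.467
gripper_force: 3.1
```

```bash
cat >> h.py <<'E'
def wr(show):
    s=manip.sense(); print(s["t"],s["tcp_pos"].round(4),s["force"].round(1),plan(s["tcp_pos"],0)[2])
    i=vision.snapshot("wrist"); c=cam("wrist"); cv2.imwrite(show,i[:,:,::-1])
    m=cv2.morphologyEx(mask(i,140),cv2.MORPH_CLOSE,np.ones((9,9))); n,l,st,ce=cv2.connectedComponentsWithStats(m)
    for q in range(1,n):
        if st[q,4]>3000:
            k=cv2.findContours((l==q).astype(np.uint8),0,2)[0][0]; a=cv2.approxPolyDP(cv2.convexHull(k),5,True)[:,0]
            print(st[q].tolist(),[(p.tolist(),np.round(plane(c,p,.036)[:2]*1000).tolist()) for p in a])
E
python3 - <<'E'
from h import *
wr("pics/w8.png"); rs(); rack()
E
```

```text
9.7667 [ 0.4702 -0.2097  0.0153] [ 0.2 -6.1  4.5] yaw now -0.6
[122, 0, 242, 238, 51334] [([363, 0], [511.0, -101.0]), ([342, 234], [509.0, -196.0]), ([149, 236], [419.0, -196.0]), ([122, 0], [420.0, -100.0])]
scene blob [231, 178, 44, 49, 1312] [472.9 -91.9] [244.9 104. ] 89.2
scene blob [154, 197, 29, 35, 659] [ 755.7 -172. ] [170.9  75. ] 81.1
scene blob [195, 275, 34, 39, 715] [745.3 175.8] [106.2  74.1] 84.2
blob [0, 0, 512, 63, 29578] [1078.   -37.8] [1826.5  232.9] 88.5
blob [282, 104, 22, 27, 457] [ 762.7 -170. ] [72.6 92.3] 88.6
blob [170, 110, 35, 27, 715] [748.2 193.4] [121.2  87. ] 84.7
blob [119, 156, 106, 69, 5573] [520.9 248.9] [231.4 359. ] 0.9
blob [240, 159, 57, 85, 1104] [472.9 -29.1] [191.9 244.7] 57.8
blob [283, 192, 79, 66, 1737] [ 387.2 -260.2] [277.  102.3] 54.5
blob [205, 242, 48, 47, 448] [276.5  70.1] [101.8 186.6] 55.1
blob [188, 340, 35, 32, 337] [-29.3 136. ] [110.7  69.6] 66.2
```

Emit:
{"api": "drive_tool", "payload": {"deltas": [[[8,0.4,0,-0.002],[16,0.8,0,-0.005],[24,1.2,0,-0.007],[32,1.6,0,-0.01],[40,2,0,-0.012]]]}}

```text
t: 10.33
tcp_pos: [0.4719, -0.1695, 0.0144]
tool_rot: [0.707, 0.707, 0.0, 0.002]
force: [-0.4, -5.4, 4.6]
finger_gap: 0.469
gripper_force: 2.9
```

Emit:
{"api": "drive_tool", "payload": {"deltas": [[[8,0.4,0,-0.002],[16,0.8,0,-0.005],[24,1.2,0,-0.007],[32,1.6,0,-0.01],[40,2,0,-0.012]]]}}

```text
t: 10.75
tcp_pos: [0.4739, -0.1293, 0.0144]
tool_rot: [0.703, 0.711, 0.0, 0.002]
force: [0.7, -5.9, 4.7]
finger_gap: 0.47
gripper_force: 3.1
```

```bash
python3 - <<'E'
from h import *
wr("pics/w9.png"); j=rs(); cv2.imwrite("pics/s9.png",cv2.resize(j[130:350,180:380],None,fx=2.4,fy=2.4)[:,:,::-1])
E
```

```text
10.75 [ 0.4739 -0.1293  0.0144] [ 0.7 -5.9  4.7] yaw now 0.7
[125, 0, 242, 238, 51804] [([366, 0], [513.0, -20.0]), ([345, 235], [514.0, -115.0]), ([151, 237], [424.0, -117.0]), ([125, 0], [422.0, -21.0])]
scene blob [240, 191, 48, 52, 1469] [475.3 -10.8] [104.7 236.3] 0.6
scene blob [154, 197, 29, 35, 674] [ 755.8 -172.8] [171.9  76.6] 80.6
scene blob [195, 275, 34, 39, 813] [745.2 176. ] [106.2  74.1] 84.5
```

View pics/s9.png

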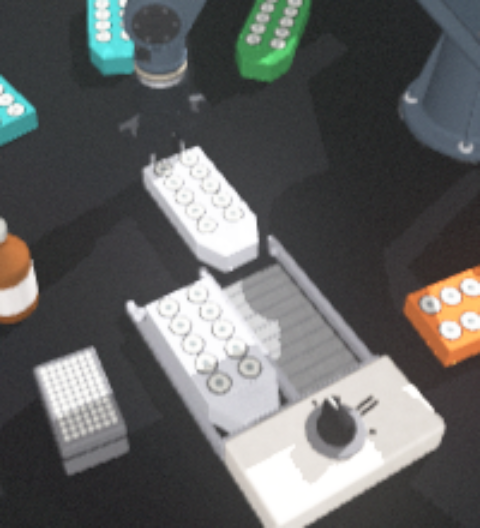

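The rack lines up with the free lane, nose just at the rail ends (s9 nose at (225,262)); heading is 90.7° and lateral error about 3 mm or less. I push on.

Emit:
{"api": "drive_tool", "payload": {"deltas": [[[8,0,0,0],[16,0,0,-0.002],[24,0,0,-0.004],[32,0,0,-0.005],[40,0,0,-0.005]]]}}

```text
t: 11.27
tcp_pos: [0.4733, -0.0894, 0.014]
tool_rot: [0.701, 0.713, 0.0, 0.002]
force: [1.7, -7.2, 1.1]
finger_gap: 0.468
gripper_force: 3.7
```

Emit:
{"api": "drive_tool", "payload": {"deltas": [[[6,0,0,0],[12,0,0,0],[18,0,0,0],[24,0,0,0],[30,0,0,0]]]}}

```text
t: 11.68
tcp_pos: [0.4732, -0.0593, 0.0139]
tool_rot: [0.702, 0.713, 0.001, 0.002]
force: [1.7, -5.4, 1.1]
finger_gap: 0.468
gripper_force: 2.7
```

```bash
python3 - <<'E'
from h import *
wr("pics/w10.png")
E
```

```text
11.6833 [ 0.4732 -0.0593  0.0139] [ 1.7 -5.4  1.1] yaw now 0.9
[132, 0, 243, 239, 51817] [([374, 0], [514.0, 49.0]), ([347, 236], [514.0, -46.0]), ([152, 234], [424.0, -46.0]), ([132, 0], [424.0, 48.0])]
```

Emit:
{"api": "drive_tool", "payload": {"deltas": [[[8,0,0,0],[16,0,0,0],[24,0,0,0],[32,0,0,0],[40,0,0,0]]]}}

```text
t: 12.15
tcp_pos: [0.4724, -0.0191, 0.0139]
tool_rot: [0.701, 0.713, 0.001, 0.001]
force: [2.4, -5.8, 1.1]
finger_gap: 0.468
gripper_force: 2.7
```

Emit:
{"api": "drive_tool", "payload": {"deltas": [[[8,0,0,0],[16,0,0,0],[24,0,0,0],[32,0,0,0],[40,0,0,0]]]}}

```text
t: 12.57
tcp_pos: [0.4718, 0.021, 0.0139]
tool_rot: [0.701, 0.713, 0.001, 0.001]
force: [2.3, -6.2, 1.3]
finger_gap: 0.471
gripper_force: 2.8
```

Emit:
{"api": "drive_tool", "payload": {"deltas": [[[8,0,0,0],[16,0,0,0],[24,0,0,0],[32,0,0,0],[40,0,0,0]]]}}

```text
t: 12.98
tcp_pos: [0.4708, 0.0611, 0.0138]
tool_rot: [0.701, 0.713, 0.0, 0.001]
force: [2.9, -5.3, 1.6]
finger_gap: 0.47
gripper_force: 2.9
```

```bash
python3 - <<'E'
from h import *
wr("pics/w11.png")
E
```

```text
12.9833 [0.4708 0.0611 0.0138] [ 2.9 -5.3  1.6] yaw now 1.0
[117, 0, 269, 239, 57447] [([385, 7], [516.0, 168.0]), ([364, 215], [518.0, 85.0]), ([346, 237], [511.0, 74.0]), ([152, 237], [421.0, 73.0]), ([140, 214], [417.0, 84.0]), ([117, 0], [416.0, 168.0]), ([369, 0], [510.0, 170.0])]
[383, 0, 129, 179, 21597] [([511, 0], [563.0, 171.0]), ([511, 178], [580.0, 103.0]), ([395, 177], [529.0, 103.0]), ([385, 166], [524.0, 108.0]), ([383, 142], [522.0, 118.0]), ([400, 0], [521.0, 170.0])]
```

Emit:
{"api": "drive_tool", "payload": {"deltas": [[[4,0,0,0],[8,0,0,0],[12,0,0,0],[16,0,0,0],[20,0,0,0]]]}}

```text
t: 13.45
tcp_pos: [0.4692, 0.0813, 0.0136]
tool_rot: [0.701, 0.713, -0.0, -0.0]
force: [0.8, -4.3, 0.3]
finger_gap: 0.47
gripper_force: 2.2
```

Emit:
{"api": "drive_tool", "payload": {"deltas": [[[1,0,0,0],[2,0,0,0],[3,0,0,0],[4,0,0,0],[5,0,0,0]]]}}

```text
t: 13.87
tcp_pos: [0.4688, 0.0867, 0.0136]
tool_rot: [0.701, 0.713, -0.0, -0.0]
force: [0.4, -3.6, 0.2]
finger_gap: 0.465
gripper_force: 1.6
```

Emit:
{"api": "drive_tool", "payload": {"deltas": [[[0.7,0,0,0],[1.4,0,0,0],[2.1,0,0,0],[2.8,0,0,0],[3.5,0,0,0]]]}}

```text
t: 14.28
tcp_pos: [0.4688, 0.0895, 0.0137]
tool_rot: [0.701, 0.714, -0.001, 0.0]
force: [-0.6, -12.5, -0.2]
finger_gap: 0.472
gripper_force: 6.4
```

```bash
python3 - <<'E'
from h import *
wr("pics/w12.png")
E
```

```text
14.2833 [0.4688 0.0895 0.0137] [ -0.6 -12.5  -0.2] yaw now 1.0
[121, 0, 268, 273, 58537] [([384, 0], [514.0, 197.0]), ([388, 25], [517.0, 189.0]), ([361, 269], [519.0, 85.0]), ([152, 271], [419.0, 82.0]), ([121, 9], [416.0, 192.0]), ([140, 0], [423.0, 195.0])]
[388, 0, 124, 239, 27055] [([511, 0], [562.0, 198.0]), ([511, 238], [586.0, 102.0]), ([392, 238], [531.0, 101.0]), ([388, 159], [524.0, 138.0]), ([408, 0], [523.0, 197.0])]
```

Force rose to 12.5 N: the rack is home. Retract, lift, verify, and look at the knob from two places.

Emit:
{"api": "drive_tool", "payload": {"deltas": [[[0.5,0,0,0],[0.5,0,0,0],[-5,0,0,0],[-10,0,0,0],[-10,0,-30,0]]]}}

```text
t: 14.75
tcp_pos: [0.4663, 0.0798, 0.0398]
tool_rot: [0.702, 0.713, -0.003, -0.004]
force: [0.8, -0.1, -0.0]
finger_gap: 0.472
gripper_force: 0.0
```

Emit:
{"api": "drive_tool", "payload": {"deltas": [[[0,0,-40,0],[0,0,-80,0],[10,5,-120,0],[30,20,-150,0],[50,40,-180,0]]]}}

```text
t: 15.17
tcp_pos: [0.507, 0.1315, 0.2261]
tool_rot: [0.702, 0.713, -0.0, -0.001]
force: [1.2, 0.4, -1.6]
finger_gap: 0.469
gripper_force: 0.0
```

Emit:
{"api": "drive_tool", "payload": {"deltas": [[[35,2,-5,0],[70,4,-10,0],[105,6,-10,0],[130,8,-10,0],[130,8,-10,0]]], "jaw": 60}}

```text
t: 15.58
tcp_pos: [0.5139, 0.2657, 0.2339]
tool_rot: [0.699, 0.715, 0.001, -0.001]
force: [-0.4, 0.0, -0.0]
finger_gap: 0.7
gripper_force: 0.0
```

```bash
cat >> h.py <<'E'
def wsave(n):
    s=manip.sense(); print(s["t"],s["tcp_pos"].round(4),plan(s["tcp_pos"],0)[2])
    i=vision.snapshot("wrist"); m=vision.camera_model("wrist"); cv2.imwrite(f"pics/{n}.png",i[:,:,::-1]); np.savez(n+".npz",K=m["camera_matrix"],r=m["rvec"],t=m["tvec"])
def wload(n):
    w=np.load(n+".npz"); return (w["K"],cv2.Rodrigues(w["r"])[0],w["t"].ravel()),cv2.imread(f"pics/{n}.png")[:,:,::-1]
E
python3 - <<'E'
from h import *
wsave("k1"); rack("pics/t13.png")
E
```

```text
15.5833 [0.5139 0.2657 0.2339] yaw now 1.2
blob [0, 0, 512, 63, 29577] [1078.   -37.8] [1826.5  232.9] 88.5
blob [281, 104, 23, 27, 463] [ 762.7 -168.3] [76.1 92.3] 88.8
blob [170, 110, 35, 27, 802] [748.6 193.7] [122.3  87.6] 84.3
blob [147, 156, 78, 68, 4309] [519.  201.1] [263.3 230.5] 89.5
blob [24, 351, 101, 33, 1363] [-65.9 565.8] [ 98.9 327.8] 2.5
```

View pics/k1.png

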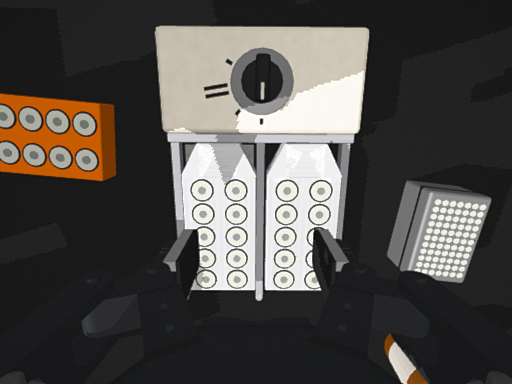

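View: both racks side by side, noses at the wall (row ~140) and tails level at row ~290. The knob is at (262,81) with stripe at (262,92) toward the lanes (selector 0). The double mark is at (216,91). Now a second view for the knob height.

Emit:
{"api": "drive_tool", "payload": {"deltas": [[[25,1,0,0],[50,2,0,0],[60,3,0,0],[60,3,0,0],[60,3,0,0]]]}}

```text
t: 16.1
tcp_pos: [0.516, 0.3199, 0.2333]
tool_rot: [0.701, 0.713, -0.001, 0.0]
force: [-0.4, 0.4, -0.0]
finger_gap: 0.703
gripper_force: 0.0
```

```bash
python3 - <<'E'
from h import *
wsave("k2")
c1,a=wload("k1"); c2,b=wload("k2")
def find(c,im,zg=.094):
    u=proj(c,[.517,.360,.09]); 
    x0,y0=int(u[0])-60,max(0,int(u[1])-60); g=cv2.cvtColor(im,cv2.COLOR_RGB2GRAY)[y0:y0+130,x0:x0+120]
    d=(g<45).astype(np.uint8); n,l,st,ce=cv2.connectedComponentsWithStats(d)
    big=[(st[i].tolist(),(ce[i]+[x0,y0]).round(1).tolist()) for i in range(1,n) if st[i,4]>12]
    cir=cv2.HoughCircles(cv2.GaussianBlur(g,(3,3),0),cv2.HOUGH_GRADIENT,1,50,param1=100,param2=15,minRadius=18,maxRadius=50)
    print("exp",u.round(),"dark",big,"circ",None if cir is None else (cir[0][0]+[x0,y0,0]).round(1))
    return x0,y0
find(c1,a); find(c2,b)
x,y=proj(c2,[.517,.36,.09]).astype(int)
A=cv2.resize(a[40:130,200:320],(400,300),interpolation=3); y=max(y,60); B=cv2.resize(b[y-60:y+60,x-80:x+80],(400,300),interpolation=3); print("B origin",x-80,y-60)
cv2.imwrite("pics/k12.png",np.hstack([A,B])[:,:,::-1])
E
```

```text
16.1 [0.516  0.3199 0.2333] yaw now 1.0
exp [262.  81.] dark [([0, 0, 120, 5, 591], [261.3, 23.0]), ([41, 33, 41, 49, 1385], [261.6, 78.7]), ([4, 63, 22, 6, 48], [215.4, 86.3]), ([5, 71, 22, 5, 47], [216.5, 94.1]), ([41, 122, 14, 8, 27], [251.4, 145.1]), ([64, 123, 15, 7, 93], [271.2, 146.8])] circ [265.5  81.5  35.4]
exp [258. 141.] dark [([42, 33, 40, 43, 1175], [258.5, 132.6]), ([7, 54, 21, 6, 39], [214.0, 136.6]), ([9, 62, 21, 5, 38], [215.6, 143.7]), ([55, 106, 2, 20, 39], [252.5, 195.3]), ([66, 106, 13, 23, 147], [266.8, 193.2])] circ [258.5 132.5  20.2]
B origin 177 80
```

View pics/k12.png

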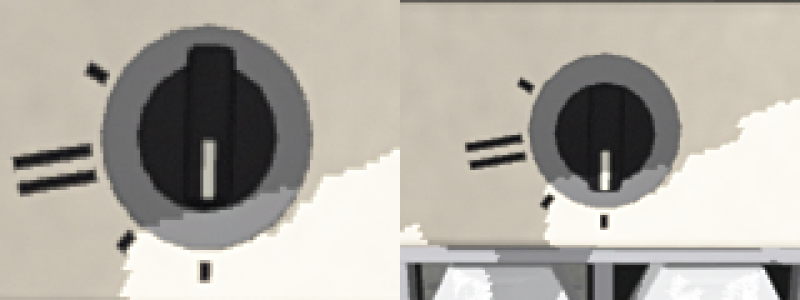

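```bash
python3 - <<'E'
from h import *
c1,_=wload("k1"); c2,_=wload("k2")
L=lambda u:(200+(u[0]+.5)/3.3333-.5,40+(u[1]+.5)/3.3333-.5); R=lambda u:(177+(u[0]+.5)/2.5-.5,80+(u[1]+.5)/2.5-.5)
for n,a,b in(("stripe in",(208,139),(205,150)),("stripe out",(208,199),(204,190)),("mark0",(205,271),(204,221)),("skirt c",(207,137),(204.5,131)),("dblmark",(55,169),(95,150))):
    p,e=tri(c1,L(a),c2,R(b)); print(n,(p*1000).round(1),e.round(1))
for z in(.094,): print("bar far L",(plane(c1,L((210,46)),z)*1000).round(1),"stripe out",(plane(c1,L((208,199)),z)*1000).round(1),(plane(c2,R((204,190)),z)*1000).round(1))
for z in(.05,.062): print(z,"skirt",(plane(c1,L((207,137)),z)*1000).round(1),(plane(c2,R((204.5,131)),z)*1000).round(1))
E
```

```text
stripe in [517.8 360.5  83.4] 0.5
stripe out [518.  344.   82.2] 0.1
mark0 [518.7 322.5  35.9] 0.3
skirt c [518.1 365.7  41.6] 0.2
dblmark [466.  355.4  32. ] 0.0
bar far L [517.1 383.2  94. ] stripe out [517.7 343.4  94. ] [517.9 345.7  94. ]
0.05 skirt [517.8 364.8  50. ] [518.2 366.2  50. ]
0.062 skirt [517.6 363.5  62. ] [518.  366.9  62. ]
```

```bash
python3 - <<'E'
from h import *
s=manip.sense(); print(s["q"].round(2),s["tcp_pos"],plan([.5178,.3645,.072],1.0))
E
```

```text
[ 0.37  0.5   1.48 -0.    1.17  0.35] [0.51608037 0.31954612 0.23340154] (array([ 45.1,   2.6, 161.3]), -0.001, 'yaw now 0.9')
```

Emit:
{"api": "drive_tool", "payload": {"deltas": [[[20,1,10,0],[40,2,25,0],[45,2.5,50,0],[45,2.5,75,0],[45,2.5,100,0]]], "jaw": 45}}

```text
t: 16.57
tcp_pos: [0.5183, 0.3649, 0.1331]
tool_rot: [0.701, 0.713, 0.0, 0.0]
force: [-1.0, -0.8, -0.4]
finger_gap: 0.532
gripper_force: 0.0
```

Emit:
{"api": "drive_tool", "payload": {"deltas": [[[0,0,20,0],[0,0,40,0],[0,0,52,0],[0,0,60,0],[0,0,60,0]]]}}

```text
t: 16.98
tcp_pos: [0.5174, 0.3647, 0.0722]
tool_rot: [0.701, 0.713, -0.002, -0.001]
force: [-0.3, 0.4, 0.3]
finger_gap: 0.527
gripper_force: 0.0
```

```bash
python3 - <<'E'
from h import *
s=manip.sense(); print(s["tcp_pos"],s["force"],plan([.5178,.3645,.072],1.0))
E
```

```text
[0.51739331 0.36465954 0.07222939] [-0.30356376  0.37408452  0.3327016 ] (array([-0.2,  0.4,  0.2]), -0.002, 'yaw now 0.9')
```

Close on the bar, then turn.

Emit:
{"api": "drive_tool", "payload": {"deltas": [[[0,0,0,0],[0,0,0,0],[0,0,0,0],[0,0,0,0],[0,0,0,0]]], "jaw": 0, "force": 30}}

```text
t: 17.4
tcp_pos: [0.5185, 0.3663, 0.0753]
tool_rot: [0.701, 0.713, 0.001, 0.0]
force: [-1.5, -1.2, 6.6]
finger_gap: 0.153
gripper_force: 32.3
```

Emit:
{"api": "drive_tool", "payload": {"deltas": [[[0,0,0,0.05],[0,0,0,0.1],[0,0,0,0.15],[0,0,0,0.2],[0,0,0,0.25]]]}}

```text
t: 17.82
tcp_pos: [0.5183, 0.3663, 0.0753]
tool_rot: [0.785, 0.619, 0.001, 0.0]
force: [-1.8, -1.1, 6.3]
finger_gap: 0.154
gripper_force: 32.4
```

Emit:
{"api": "drive_tool", "payload": {"deltas": [[[0,0,-1,0.06],[0,0,-2,0.12],[0,0,-2,0.18],[0,0,-2,0.24],[0,0,-2,0.3]]]}}

```text
t: 18.23
tcp_pos: [0.518, 0.3664, 0.0753]
tool_rot: [0.869, 0.495, 0.0, -0.0]
force: [-0.3, 0.7, -3.0]
finger_gap: 0.151
gripper_force: 31.1
```

Emit:
{"api": "drive_tool", "payload": {"deltas": [[[0,0,0,0.06],[0,0,0,0.12],[0,0,0,0.18],[0,0,0,0.24],[0,0,0,0.3]]]}}

```text
t: 18.65
tcp_pos: [0.5178, 0.3665, 0.0753]
tool_rot: [0.933, 0.359, 0.0, -0.0]
force: [0.6, 0.4, -3.2]
finger_gap: 0.157
gripper_force: 31.1
```

Emit:
{"api": "drive_tool", "payload": {"deltas": [[[0,0,0,0.06],[0,0,0,0.12],[0,0,0,0.18],[0,0,0,0.24],[0,0,0,0.3]]]}}

```text
t: 19.07
tcp_pos: [0.5177, 0.3667, 0.0754]
tool_rot: [0.976, 0.216, -0.0, -0.0]
force: [-0.3, 2.0, -2.7]
finger_gap: 0.155
gripper_force: 31.1
```

Emit:
{"api": "drive_tool", "payload": {"deltas": [[[0,0,0,0.06],[0,0,0,0.12],[0,0,0,0.18],[0,0,0,0.24],[0,0,0,0.26]]]}}

```text
t: 19.48
tcp_pos: [0.5176, 0.3669, 0.0754]
tool_rot: [0.996, 0.088, -0.0, -0.001]
force: [-1.2, 3.1, -3.5]
finger_gap: 0.159
gripper_force: 31.0
```

```bash
python3 - <<'E'
from h import *
s=manip.sense(); print(s["t"],s["q"].round(2),s["force"],s["ft_torque"],plan(s["tcp_pos"],0)[2])
E
```

```text
19.4833 [0.44 0.74 1.52 0.   0.88 1.83] [-1.16200035  3.06069656 -3.4772632 ] [0.50375394 0.0663632  0.0138878 ] yaw now -79.9
```

Emit:
{"api": "drive_tool", "payload": {"deltas": [[[0,0,0,0],[0,0,0,0],[0,0,0,0],[0,0,0,0],[0,0,0,0]]], "jaw": 45}}

```text
t: 19.9
tcp_pos: [0.5184, 0.366, 0.076]
tool_rot: [0.996, 0.089, 0.0, -0.0]
force: [0.2, 0.4, 0.8]
finger_gap: 0.526
gripper_force: 0.0
```

Emit:
{"api": "drive_tool", "payload": {"deltas": [[[0,0,-20,0],[0,0,-55,0],[0,0,-95,0],[0,0,-135,0],[0,0,-160,0]]]}}

```text
t: 20.32
tcp_pos: [0.5196, 0.3667, 0.2404]
tool_rot: [0.996, 0.089, 0.003, -0.001]
force: [1.1, 0.5, 0.2]
finger_gap: 0.525
gripper_force: 0.0
```

Emit:
{"api": "drive_tool", "payload": {"deltas": [[[0,30,0,0],[0,60,0,0],[0,90,0,0],[0,90,0,0],[0,90,0,0]]]}}

```text
t: 20.73
tcp_pos: [0.5344, 0.2761, 0.2361]
tool_rot: [0.996, 0.087, 0.0, -0.0]
force: [0.7, 0.2, 0.5]
finger_gap: 0.528
gripper_force: 0.0
```

```bash
python3 - <<'E'
from h import *
s=manip.sense(); print(s["t"],s["tcp_pos"],s["force"])
a=vision.snapshot("top"); b=vision.snapshot("scene")
A=cv2.resize(a[145:235,110:230],(480,360),interpolation=3); B=cv2.resize(b[230:360,230:370],(320,297),interpolation=3); o=np.zeros((360,800,3),np.uint8); o[:,:480]=A; o[:297,480:]=B
cv2.imwrite("pics/end.png",o[:,:,::-1])
E
```

```text
20.7333 [0.53436903 0.27605678 0.23607217] [0.65261334 0.22466895 0.49620264]
```

View pics/end.png

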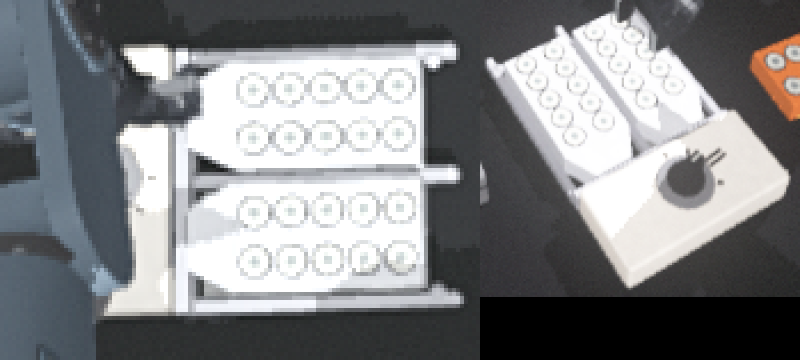

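Both racks lie parallel with their tails level (columns 422 and 424), and the knob bar points at the double mark in the scene crop at about (700,165). The gripper is clear, so I hand in.

```bash
python3 -c "
from station import manip; print(manip.sign_off())"
```

```text
the job is handed in; nothing more can be done
None
```

The loose rack is home in the free lane, nose against the end wall and level with the loaded rack. The selector was turned 1.41 rad clockwise from 0 to the double mark and released, and the job was handed in at about 21 s; sign-off returned no verdict.

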